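# Load a teak blank through the carver's one-way flaps

## Robot

A 6-joint arm with a two-finger parallel gripper is mounted at the origin on the work surface. World frame = base frame: x ahead of the robot, y to its left, z up, the work surface at z = 0. Lengths are in m, angles in degrees, forces in N, time in s.
With the tool pointing down it reaches from about 0.35 to 0.875 m from the base axis. Payload 4.2 kg.
Tool frame: the origin (TCP) lies on the centre line of the jaws, within the pads' length; the fingertips stand tip_reach ahead of it and the grasp point (between the pads) is the TCP (tip_reach is the distance from the TCP to the fingertips, in m); z points along the fingers, y is the line along which they close (so a half turn about z gives the same grasp; the last joint's range is limited). The gripper opens to 87 mm and grips with 3 to 60 N. Pads are 19 mm wide; open, the fingers measure 117 mm over their backs; the gripper's body (75 mm by 190 mm) begins 51 mm behind the grasp point.
Start: joints at [-56.803, 22.042, 0.453, 0, -68.411, -14.817], TCP at [0.197, -0.593, 0.242] pointing down, gripper open.
Joint ranges: [-179.83, 179.83], [-69.29, 118.12], [-61.27, 80.66], [-181.25, 117.63], [-171.15, -9.14], [-177.46, 177.46]. Speed limits (degrees/s): [159.86, 159.86, 180, 180, 180, 180].

## Interface

Orientations are given as a 3x3 rotation matrix whose columns are the frame's x, y, z axes.
In Python, from station import sense, capture, finish_job, tip_reach gives the robot as it stands.
- The arm moves only by the tool arm_command, never from a script. Its argument "deltas" is a list of rows, each a list of 7 numbers: the turn, a rotation vector about the tool's x, y, z in rad, then the shift along the tool's x, y, z in cm, then the closure, from -1 (fully open) to 1 (shut), so that 0 is half open. In form: [[rx, ry, rz, dx, dy, dz, hand], ...]. A call has 1 to 8 rows; each row is the pose to reach, as a shift and turn from the pose commanded when the call began, along the tool's axes at that moment; what a row does not reach only later rows make up. A row lasts 1/12 s, in which the tool goes at most 41.7 mm and 7.16 degrees, less where a joint would pass 70% of its speed; a pose out of reach is approached as far as the arm can. A call with a gripper value outside its range is refused whole. The fingers move at their own pace and stop on an object; the grip force is fixed at half the most. Time passes only in rows, so rows that repeat a pose let the fingers close. It gives the time, the measured TCP pose, the force, the opening and the grip force at its end, in the units of the state.
- sense(): the state, without advancing time (a new reading comes with each control period).
- capture(name): name is "side" or "top"; returns a dict with "pixels" (400x640x3 uint8, blue, green, red), "fovy" (degrees; the focal length in pixels is half the picture's height over the tangent of half this angle, whatever the lens; pixels are square), "cx", "cy" (the principal point, pixels), "k1" (the pictures are not rectified: a ray, as slopes to the right and down, at radius r is drawn at 1 + k1 r^2 times it, then the intrinsics apply), "rvec" (rotation vector, rad) and "tvec" (3), from world to camera coordinates, as OpenCV has them. Camera axes: x right, y down, z forward; pixel columns grow to the right and rows downward; lengths in m; the calibration is good to about 2 mm. A picture is of the moment at which its call begins. There is no depth.
- finish_job(): hands the job in; it is judged then, once.
The state is a dict: "time_s": time; "joints": joint angles; "joint_velocities": joint speeds; "effort": joint torques, N m; "tcp_pos": TCP position; "ee_rot": TCP orientation; "wrist_force": force on the tool from outside, world axes, zero at the start; "moment": the same for the moment, N m; "gripper_width": opening from 0.0 (shut) to 1.0 (fully open); "gripper_force": force on a finger pad.
Only numpy, scipy, OpenCV 4.12 (cv2) and the standard library are available. Lean on these libraries where they do the work, as an engineer would, in place of code of your own. Each camera call takes 0.05 s, during which the arm holds its last target. There are 200 camera calls.

## Task

Stand the narrow-footed teak blank flat in the open bay of the feed lane, then slide it along the lane through the pair of sprung one-way flaps, pressing its nose into the sprung buffer beyond just far enough for both flaps to swing shut behind its tail, without driving the buffer towards its end. Then ease the blank slowly back until its tail rests on the shut flaps, never letting the buffer fling it back, and let go. Leave the other blanks, tools and the jar where they are.

Things in the scene. Friction and masses are not known exactly. Their poses are not given: they have to be found in the camera images.
- blank_mid (a point): Centre of the teak blank to load, 29 mm above its underside. Foot 80 mm long (x), 44 wide (y), 14 high; on its middle a stem 50 long (x), 28 wide (y), 44 high; 58 mm high in all, same either end round. Grasp the stem across its 28 mm by its upper part, fingertips at least 24 mm above the underside, so that they pass over the lane's covers.
- blank: The same blank: loose, upright on the bench, about 0.14 kg (varies), foot waxed: slides on the polished lane with friction about 0.25, if not pressed down. Origin at the centre of its underside, 29 mm below blank_mid, same axes. It is the only one of three blanks with a foot narrow enough for the lane.
- lane_bay (a point): Fixed steel feed lane: point on its floor (10 mm above the bench), middle of the open loading bay, on the centre line. x: along the lane, feeding direction, away from the robot; y left; z up. Bay 50 mm wide between walls 17 mm high above the floor, open on top and at its near end (x = -60 mm). A blank centred within 5 mm of this point stands wholly in it.
- slot_mouth (a point): Mouth of the covered part, on the centre line, 50 mm past lane_bay, level with the covers' tops. Two flat clear covers (underside 16.5, top 20.5 mm above the lane floor) go over the blank's foot, either side of a 34 mm slot for its stem, flared at the mouth. Under them sit flaps and buffer on one cassette, set anew each job and not measured: flap hinges 62 to 90 mm past lane_bay. Find by feel.
- lane_head (a point): Centre of the top near edge of the grey machine head at the lane's far end, 275 mm past lane_bay, 60 mm above the bench; a flat motor cap 20 mm high stands on it. Nothing to do here.
- flap_left (a joint): Left steel flap, 27 mm long, 12 high, upright hinge 31 mm left of the centre line. Rad: 0 = shut, leaning 30 degrees forward (the pair is a V pointing in the feeding direction); grows as a blank pushes it open, 0.7 to 0.9 while one goes past. Sprung shut, cannot swing back past 0. It shuts behind a tail about 26 mm past the hinge line; shut flaps hold the tail about 15 mm past it.
- flap_right (a joint): Right flap, the mirror image, same values. Push needed on the blank: 5 to 10 N as its nose opens both flaps, under 2 N while they rub along its sides, then climbing once the nose meets the buffer.
- buffer (a joint): Sprung pad 88.5 mm past the hinge line, pressed in by the blank's nose. m: 0 = free, grows as pressed; travel 34 mm. 1.2 N at touch, then 0.4 N per mm (9.2 N at 20 mm, 12.8 N at 29 mm). The flaps shut behind the blank at about 17 mm; over 29 mm is too far. With the blank back on the shut flaps about 6 mm stays. Must not fly back faster than 0.12 m/s.
- wide_blank: Loose bystander: teak blank with a foot 70 mm long, 66 mm wide, 14 mm high and the same stem; origin at the centre of its underside. Leave alone.
- rosette: Loose bystander: round teak blank, foot 76 mm across, round stem 26 mm across, 52 mm high; origin at the centre of its underside. Leave alone.
- gouge_a: Loose bystander: carving gouge lying along its x, 215 mm long, white handle 28 mm thick, origin under the ferrule. Leave alone.
- gouge_b: Loose bystander: carving gouge lying along its x, 215 mm long, pale wooden handle 28 mm thick, origin under the ferrule. Leave alone.
- mallet: Loose bystander: wooden mallet lying along its x, 245 mm long, head 110 mm wide and 60 mm high at its +x end; origin on the underside at mid-length. Leave alone.
- oilstone: Loose bystander: grey sharpening stone 50 by 170 by 28 mm (long along its y); origin at the centre of its underside. Leave alone.
- jar: Loose bystander: amber glass jar 72 mm across, 85 mm high; origin at the centre of its underside. Leave alone.
There are look-alikes about, which are no part of the job. What is shaped like the blank but black, pink or turquoise is not meant.

How it is judged:
By the outcome, as a careful person would: the job done as asked, in the order asked, and still so for the second after the job is handed in, with the robot touching nothing.
It also fails if it takes over 64 s, if anything falls off the work surface, if the arm or the gripper's body presses on something with over 40 N, if the wrist force passes 120 N, or if a joint passes its speed limit or range.

## Working session

There is one attempt and no reset: what is moved stays moved. The work goes in short steps, Python scripts to look and compute and a tool call to move; the robot and the scene stay as the last step left them, time stands still between calls to the robot, and variables do not carry over. Pictures are saved under pics/ and viewed, at most 10 in all, crops included, and the job is handed in when it is done.

Besides the shell and the picture viewer there is one more tool, called by a JSON object that holds its "api" and its "payload", one argument or row to a line. arm_command: Moves the arm, as the interface text tells. Its arguments: {"type":"object","properties":{"deltas":{"type":"array"}},"required":["deltas"]}

```bash
mkdir -p pics
cat > h.py <<'E'
import numpy as np, cv2
from station import sense, capture, finish_job, tip_reach
def cam(c):
    h,w=c["pixels"].shape[:2]; f=h/2/np.tan(np.radians(c["fovy"])/2)
    K=np.array([[f,0,c["cx"]],[0,f,c["cy"]],[0,0,1.]]); D=np.array([c["k1"],0,0,0,0.])
    return K,D,np.array(c["rvec"],float),np.array(c["tvec"],float)
def ray(c,uv,z):
    K,D,r,t=cam(c); R=cv2.Rodrigues(r)[0]
    n=cv2.undistortPoints(np.array(uv,float).reshape(-1,1,2),K,D).reshape(-1,2)
    d=np.c_[n,np.ones(len(n))]@R; o=-R.T@t
    return o+d*((z-o[2])/d[:,2])[:,None]
def proj(c,p):
    K,D,r,t=cam(c); return cv2.projectPoints(np.array(p,float).reshape(-1,1,3),r,t,K,D)[0].reshape(-1,2)
E
python3 - <<'E'
from h import *
import pickle
for n in("top","side"):
    c=capture(n); cv2.imwrite(f"pics/{n}0.png",c["pixels"]); pickle.dump(c,open(n+"0.pkl","wb"))
    K,D,r,t=cam(c);print(n,K[0,0],c["k1"],-cv2.Rodrigues(r)[0].T@t)
s=sense();print(s,tip_reach)
E
```

```text
top 418.4406129297006 -0.09768663267964214 [ 0.39527734 -0.02688157  1.14747452]
side 494.1527535608174 -0.01631084329078753 [ 0.07806104 -1.32787403  0.9605906 ]
{'time_s': 0.1, 'joints': array([-5.68025121e+01,  2.20870998e+01,  3.88838933e-01, -2.49708059e-02,
       -6.84117977e+01, -1.48180675e+01]), 'joint_velocities': array([ 0.03474775, -0.1590536 ,  0.26167235,  0.21305157,  0.04089267,
       -0.02396193]), 'effort': array([-3.46742854e-04, -3.91689169e+01,  1.87934983e+01,  4.23196524e+00,
        1.34269174e-02, -7.46459227e-05]), 'tcp_pos': array([ 0.19694577, -0.59263869,  0.24057042]), 'ee_rot': array([[-9.49039961e-01, -3.15154952e-01, -7.12607595e-04],
       [-3.15155742e-01,  9.49038204e-01,  1.82923098e-03],
       [ 9.98006311e-05,  1.96059567e-03, -9.99998073e-01]]), 'wrist_force': array([ 0.16154349, -0.32881858,  0.32814262]), 'moment': array([ 0.03852256, -0.02466063, -0.00636213]), 'gripper_force': 0.0, 'gripper_width': 1.0000215166164752} 0.019
```

View pics/top0.png

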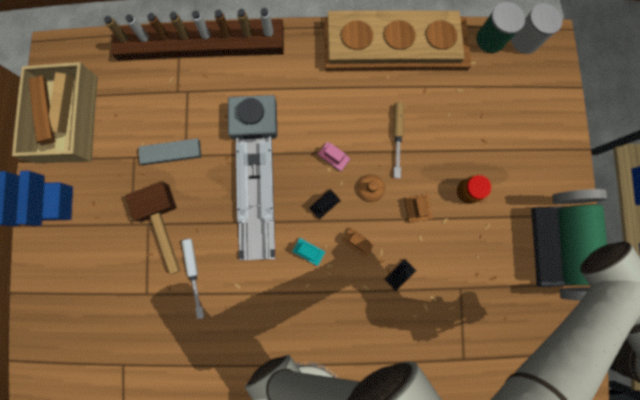

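View pics/side0.png

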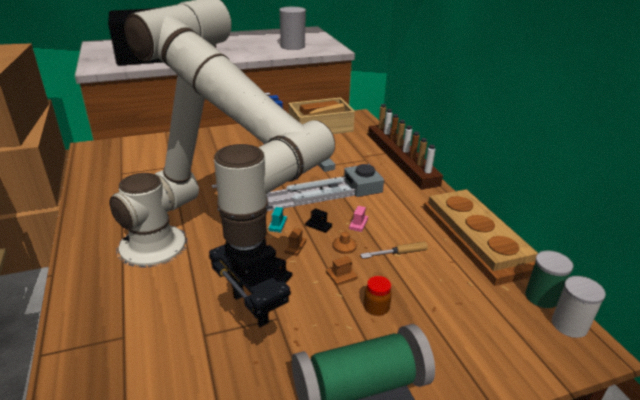

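Candidates in the top view are teak (357,241) in shadow, teak (418,208), rosette (371,188), black (325,204) and (400,275), pink (334,156) and turquoise (308,251). The two teak ones differ in foot width, so I'll crop both closely, plus the lane (255,200).

Run:
```python
from h import *
import pickle
c=pickle.load(open("top0.pkl","rb"));p=c["pixels"]
a=cv2.resize(p[190:270,330:440],None,fx=7,fy=7,interpolation=cv2.INTER_CUBIC)
a=np.clip(255*(a/255.)**.6,0,255).astype(np.uint8)
cv2.imwrite("pics/c1.png",a)
b=cv2.resize(p[85:270,215:295],None,fx=3.2,fy=3.2,interpolation=cv2.INTER_CUBIC)
s=pickle.load(open("side0.pkl","rb"))["pixels"]
d=cv2.resize(s[195:285,240:370],None,fx=4,fy=4,interpolation=cv2.INTER_CUBIC)
o=np.zeros((592,256+520,3),np.uint8);o[:b.shape[0],:256]=b;o[:360,256:]=d
cv2.imwrite("pics/c2.png",o)
print(ray(c,[(357,241),(418,208)],.03))
```

```text
[[ 0.42675163 -0.1397167   0.03      ]
 [ 0.51156171 -0.30771108  0.03      ]]
```

View pics/c1.png

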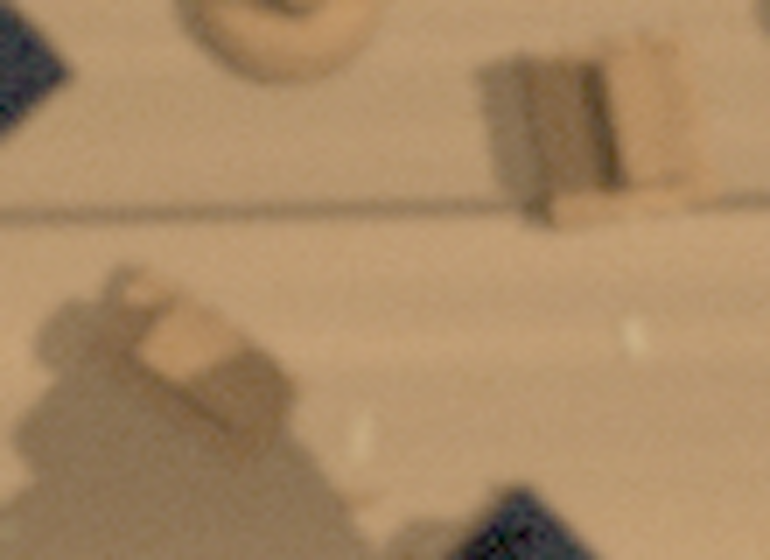

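View pics/c2.png

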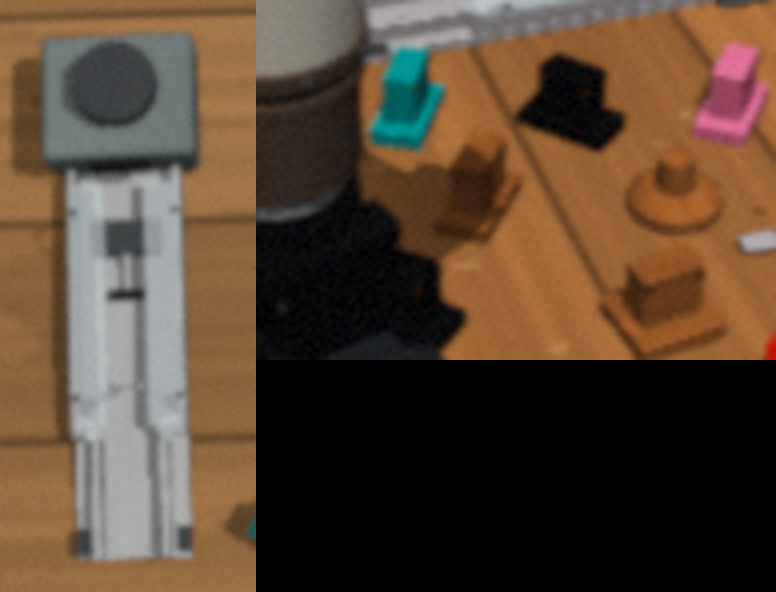

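Run:
```python
from h import *
import pickle
c=pickle.load(open("top0.pkl","rb"))
f=lambda P,s,o:[(o[0]+(x+.5)/s-.5,o[1]+(y+.5)/s-.5) for x,y in P]
np.set_printoptions(precision=4,suppress=True)
g=lambda P,z:ray(c,f(P,3.2,(215,85)),z)
print("head",g([(45,165),(197,165)],.06))
print("cover mouth outer",g([(70,437),(188,434)],.0305))
print("cover far outer",g([(68,172),(183,172)],.0305))
print("wall near outer",g([(77,558),(192,556)],.027))
print("floor near",g([(104,557),(155,557)],.010), "floor mouth",g([(101,437),(150,437)],.01))
print("slot edges top",g([(103,400),(147,400),(103,200),(140,200)],.0305))
k=lambda P,z:ray(c,f(P,7,(330,190)),z)
print("foot",k([(115,268),(292,385),(240,462)],.014))
print("stem",k([(135,350),(185,310),(250,350),(190,388)],.058))
```

```text
head [[0.7132 0.1987 0.06  ]
 [0.7099 0.0703 0.06  ]]
cover mouth outer [[0.4859 0.1817 0.0305]
 [0.4866 0.0823 0.0305]]
cover far outer [[0.7151 0.1847 0.0305]
 [0.7125 0.0851 0.0305]]
wall near outer [[0.385  0.1764 0.027 ]
 [0.3851 0.0803 0.027 ]]
floor near [[0.3853 0.1565 0.01  ]
 [0.3846 0.1132 0.01  ]] floor mouth [[0.4871 0.1588 0.01  ]
 [0.4863 0.1168 0.01  ]]
slot edges top [[0.5166 0.1538 0.0305]
 [0.5159 0.1166 0.0305]
 [0.6894 0.1542 0.0305]
 [0.6886 0.1222 0.0305]]
foot [[ 0.4633 -0.1126  0.014 ]
 [ 0.4167 -0.1797  0.014 ]
 [ 0.3877 -0.1586  0.014 ]]
stem [[ 0.4301 -0.1158  0.058 ]
 [ 0.4445 -0.1349  0.058 ]
 [ 0.4292 -0.1586  0.058 ]
 [ 0.4156 -0.1358  0.058 ]]
```

```bash
cat > fit.py <<'E'
from h import *
import pickle
from scipy.optimize import minimize
def seg(a,b,n=40): return np.linspace(a,b,n)
def rect(x,y,z): 
    c=[(-x,-y,z),(x,-y,z),(x,y,z),(-x,y,z)]; return [seg(c[i],c[(i+1)%4],30) for i in range(4)]
BL=np.vstack(rect(.04,.022,.014)+rect(.025,.014,.058)+rect(.04,.022,0))
def lane():
    L=[]
    for s in(1,-1):
        L+=[seg((-.06,s*.025,.017),(.05,s*.025,.017)),seg((-.06,s*.025,0),(.05,s*.025,0)),seg((.07,s*.017,.0205),(.22,s*.017,.0205),60)]
    L+=[seg((.275,-.06,.05),(.275,.06,.05)),seg((.05,-.045,.0205),(.05,-.022,.0205),12),seg((.05,.045,.0205),(.05,.022,.0205),12),seg((-.06,-.045,.017),(-.06,.045,.017),30)]
    P=np.vstack(L);P[:,2]+=.01;return P
def place(P,q):
    x,y,a=q;R=np.array([[np.cos(a),-np.sin(a)],[np.sin(a),np.cos(a)]])
    return np.c_[P[:,:2]@R.T+[x,y],P[:,2]]
def gmap(c,s=1.):
    g=cv2.GaussianBlur(c["pixels"].astype(np.float32),(0,0),s).max(2) if 0 else cv2.cvtColor(cv2.GaussianBlur(c["pixels"],(0,0),s),cv2.COLOR_BGR2GRAY).astype(np.float32)
    g=np.log(g+10);return np.minimum(np.hypot(cv2.Sobel(g,5,1,0),cv2.Sobel(g,5,0,1)),1.2)
def fit(P,q0,cs,d=(.012,.012,.08)):
    G=[gmap(c) for c in cs]
    def cost(q):
        W=place(P,q);t=0
        for c,g in zip(cs,G):
            uv=proj(c,W).astype(np.float32);t-=cv2.remap(g,uv[:,0],uv[:,1],cv2.INTER_LINEAR).mean()
        return t
    gr=[np.array(q0)+np.array(d)*np.array(k) for k in np.ndindex(7,7,7) for k in [(np.array(k)-3)/3]]
    b=sorted(gr,key=cost)[:3]
    r=[minimize(cost,q,method="Nelder-Mead",options=dict(initial_simplex=[q]+[np.array(q)+np.eye(3)[i]*[.003,.003,.02] for i in range(3)])) for q in b]
    return [(x.x,x.fun) for x in sorted(r,key=lambda r:r.fun)]
E
python3 - <<'E'
from fit import *
np.set_printoptions(precision=4,suppress=True)
t=pickle.load(open("top0.pkl","rb"));s=pickle.load(open("side0.pkl","rb"))
ln=fit(lane(),(.437,.133,.01),[t]);print(ln)
b=fit(BL,(.427,-.137,.96),[t]);print(b);b2=fit(BL,(.427,-.137,.96),[t,s]);print(b2)
o=[]
def ov(c,P,x0,x1,y0,y1,k,b=0):
    im=cv2.resize(c["pixels"][y0:y1,x0:x1],None,fx=k,fy=k,interpolation=cv2.INTER_CUBIC)
    im=np.clip(255*(im/255.)**.6,0,255).astype(np.uint8)
    for u,v in proj(c,P): cv2.circle(im,(int((u-x0+.5)*k),int((v-y0+.5)*k)),0,(0,255,0),-1)
    return im
A=ov(t,place(lane(),ln[0][0]),215,295,85,270,3.2)
B=ov(t,place(BL,b2[0][0]),330,390,215,265,7);C=ov(s,place(BL,b2[0][0]),270,330,220,262,7)
o=np.zeros((600,780,3),np.uint8);o[:A.shape[0],:A.shape[1]]=A;o[:300,300:720]=cv2.resize(B,(420,300));o[302:302+C.shape[0],300:720]=C
cv2.imwrite("pics/ov.png",o)
E
```

```text
[(array([ 0.4453,  0.1403, -0.0302]), np.float64(-0.6562803387641907)), (array([ 0.4453,  0.1402, -0.0303]), np.float64(-0.6562649607658386)), (array([ 0.4451,  0.1402, -0.0297]), np.float64(-0.6560944318771362))]
[(array([ 0.4247, -0.1442,  0.9256]), np.float64(-0.4786749482154846)), (array([ 0.4248, -0.1441,  0.9071]), np.float64(-0.47854483127593994)), (array([ 0.4247, -0.1442,  0.9053]), np.float64(-0.4784977436065674))]
[(array([ 0.4252, -0.1446,  0.9503]), np.float64(-1.2030916213989258)), (array([ 0.4253, -0.1446,  0.9649]), np.float64(-1.202444314956665)), (array([ 0.4251, -0.1443,  0.9894]), np.float64(-1.2011158466339111))]
```

View pics/ov.png

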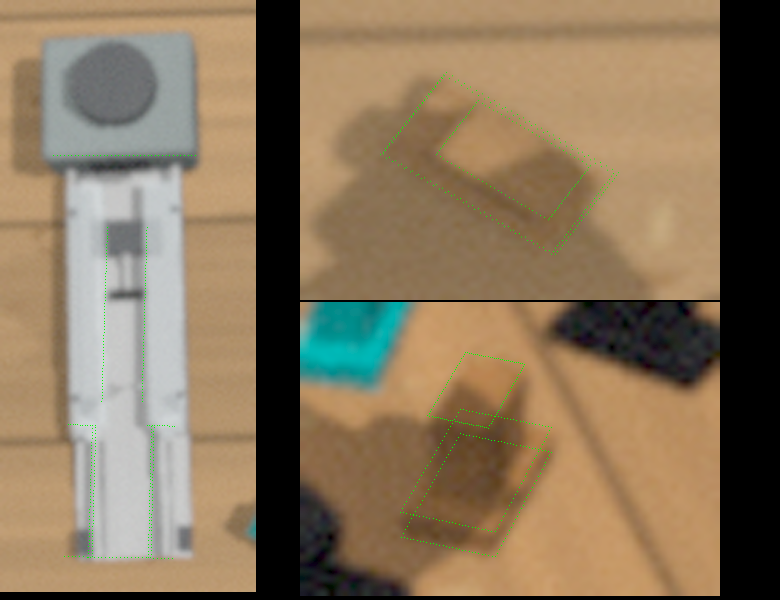

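Run:
```python
from h import *
import pickle
np.set_printoptions(precision=4,suppress=True)
c=pickle.load(open("top0.pkl","rb"));p=c["pixels"].astype(float)
sat=p[:,:,2]-p[:,:,0]
def cross(v,x0,th,rise):
    out=[]
    for i in range(len(v)-1):
        if (v[i]-th)*(v[i+1]-th)<0 and ((v[i+1]>v[i])==rise): out.append(x0+i+(th-v[i])/(v[i+1]-v[i]))
    return out
for nm,rows,zl in(("cov",range(145,218,6),.0305),("wall",range(224,256,4),.027)):
  for r in rows:
    L=cross(sat[r,225:256],225,25,False);R=cross(sat[r,256:290],256,25,True)
    if L and R:
        a=ray(c,[(L[0],r)],zl)[0];b=ray(c,[(R[0],r)],zl)[0];b0=ray(c,[(R[0],r)],0)[0]
        print(nm,r,a[:2],b[:2],b0[1],(a[1]+b[1])/2)
g=p.sum(2)/3
for r in (230,240,250,170,190,205): print(r,list(g[r,232:280].astype(int)))
for u in (242,250,265,270): print("col",u,list(g[212:226,u].astype(int)),list(sat[252:266,u].astype(int)))
for u in (235,240,255,265,270): print("head",u,list(g[128:145,u].astype(int)))
```

```text
cov 145 [0.6964 0.1869] [0.6939 0.0872] 0.09036433300175994 0.137069011927533
cov 151 [0.6794 0.1861] [0.6769 0.0866] 0.08968303802380737 0.13635456856714367
cov 157 [0.6625 0.1866] [0.66   0.0852] 0.08828413761333337 0.13590511852329393
cov 163 [0.6456 0.1865] [0.6433 0.0857] 0.08881625883093477 0.1360993228035497
cov 175 [0.6122 0.1855] [0.6099 0.0845] 0.0875532723707747 0.1349874218408341
cov 181 [0.5956 0.1854] [0.5934 0.0845] 0.08750121192653162 0.13493592884698727
cov 187 [0.5791 0.1847] [0.5769 0.084 ] 0.08705266835621708 0.13435773129322653
cov 193 [0.5626 0.1845] [0.5605 0.0836] 0.08665005197979686 0.13405904387488837
cov 199 [0.5462 0.184 ] [0.5441 0.0839] 0.0868768901876727 0.13394751153128948
cov 205 [0.5299 0.1845] [0.5278 0.0829] 0.08592287310832128 0.13369898483379203
cov 211 [0.5136 0.1839] [0.5116 0.0827] 0.08567503592075332 0.13328792074028384
cov 217 [0.4973 0.1827] [0.4954 0.0826] 0.08558517607976845 0.13264219815645548
wall 224 [0.4787 0.1792] [0.4768 0.0821] 0.0846806266518757 0.1306153672968035
wall 228 [0.4679 0.1787] [0.4661 0.0818] 0.084460461561009 0.130292
[... 7053 characters left out ...]
t64(104), np.int64(85), np.int64(52), np.int64(36), np.int64(24), np.int64(32), np.int64(59), np.int64(95), np.int64(126), np.int64(148), np.int64(157), np.int64(159), np.int64(157)]
head 265 [np.int64(117), np.int64(116), np.int64(115), np.int64(109), np.int64(94), np.int64(72), np.int64(52), np.int64(48), np.int64(45), np.int64(61), np.int64(90), np.int64(116), np.int64(134), np.int64(151), np.int64(164), np.int64(172), np.int64(172)]
head 270 [np.int64(116), np.int64(116), np.int64(111), np.int64(103), np.int64(91), np.int64(71), np.int64(53), np.int64(60), np.int64(87), np.int64(119), np.int64(139), np.int64(150), np.int64(156), np.int64(163), np.int64(162), np.int64(163), np.int64(163)]
```

The narrow-footed one is the teak blank at (357,241): its foot is about 80 long and no wider than its stem plus a little. The other teak, at (418,208), has a broad foot. I take the blank as about (0.427,-0.138) with yaw 54.5°, and the lane bay as about (0.443,0.1315) with yaw 1.2°. Moving now.

{"api": "arm_command", "payload": {
  "deltas": [
    [0,0,-0.63,-36.2,35.9,11,-1],
    [0,0,-0.63,-36.2,35.9,11,-1],
    [0,0,-0.63,-36.2,35.9,11,-1],
    [0,0,-0.63,-36.2,35.9,11,-1],
    [0,0,-0.63,-36.2,35.9,11,-1],
    [0,0,-0.63,-36.2,35.9,11,-1],
    [0,0,-0.63,-36.2,35.9,11,-1],
    [0,0,-0.63,-36.2,35.9,11,-1]
  ]
}}

```text
time_s: 0.77
tcp_pos: [0.3445, -0.3005, 0.1708]
ee_rot: [[-0.581, -0.814, -0.0], [-0.814, 0.581, 0.0], [-0.0, 0.0, -1.0]]
wrist_force: [1.4, -0.4, 0.7]
gripper_width: 0.999
gripper_force: 0.0
```

```bash
cat >> h.py <<'E'
from scipy.spatial.transform import Rotation as Ro
def go(p,yawy):  # world tcp target, yaw (deg) of tool y, tool down
    s=sense();R=np.array(s["ee_rot"]);a=np.radians(yawy)
    y=np.array([np.cos(a),np.sin(a),0]);z=np.array([0,0,-1.]);T=np.c_[np.cross(y,z),y,z]
    print("t",s["time_s"],"tcp",np.round(s["tcp_pos"],4),"yawy",round(np.degrees(np.arctan2(R[1,1],R[0,1])),2),"F",np.round(s["wrist_force"],2),"w",round(s["gripper_width"],3))
    print("d",np.round(Ro.from_matrix(R.T@T).as_rotvec(),4),np.round(100*R.T@(np.array(p)-s["tcp_pos"]),2))
E
python3 -c "
from h import *
go((.427,-.138,.13),144.5)"
```

```text
t 0.7667 tcp [ 0.3445 -0.3005  0.1708] yawy 144.45 F [ 1.44 -0.43  0.66] w 0.999
d [ 0.0002  0.0001 -0.0008] [-18.02   2.73   4.08]
```

{"api": "arm_command", "payload": {
  "deltas": [
    [0,0,0,-18,2.7,4.1,-1],
    [0,0,0,-18,2.7,4.1,-1],
    [0,0,0,-18,2.7,4.1,-1],
    [0,0,0,-18,2.7,4.1,-1],
    [0,0,0,-18,2.7,4.1,-1],
    [0,0,0,-18,2.7,4.1,-1],
    [0,0,0,-18,2.7,4.1,-1]
  ]
}}

```text
time_s: 1.35
tcp_pos: [0.4269, -0.1393, 0.1298]
ee_rot: [[-0.579, -0.815, -0.001], [-0.815, 0.579, 0.0], [0.001, 0.001, -1.0]]
wrist_force: [-0.5, -0.1, -0.1]
gripper_width: 1.002
gripper_force: 0.0
```

Run:
```python
from fit import *
import pickle
go((.427,-.138,.046),144.5)
s=capture("side");t=capture("top");pickle.dump((t,s),open("p1.pkl","wb"))
def crop(c,P,x0,x1,y0,y1,k):
    im=cv2.resize(c["pixels"][y0:y1,x0:x1],None,fx=k,fy=k,interpolation=cv2.INTER_CUBIC)
    im=np.clip(255*(im/255.)**.6,0,255).astype(np.uint8)
    for u,v in proj(c,P): cv2.circle(im,(int((u-x0+.5)*k),int((v-y0+.5)*k)),0,(0,255,0),-1)
    return im
C=crop(s,place(BL,(.427,-.138,.951)),240,350,170,265,5)
D=crop(s,place(lane(),(.443,.1315,.0205)),200,400,150,220,4)
o=np.zeros((760,800,3),np.uint8);o[:C.shape[0],:550]=C;o[478:478+280]=D
cv2.imwrite("pics/p1.png",cv2.resize(o,(632,600)))
```

```text
t 1.35 tcp [ 0.4269 -0.1393  0.1298] yawy 144.63 F [-0.49 -0.15 -0.06] w 1.002
d [ 0.0012 -0.0008  0.0022] [-0.12  0.06  8.38]
```

View pics/p1.png

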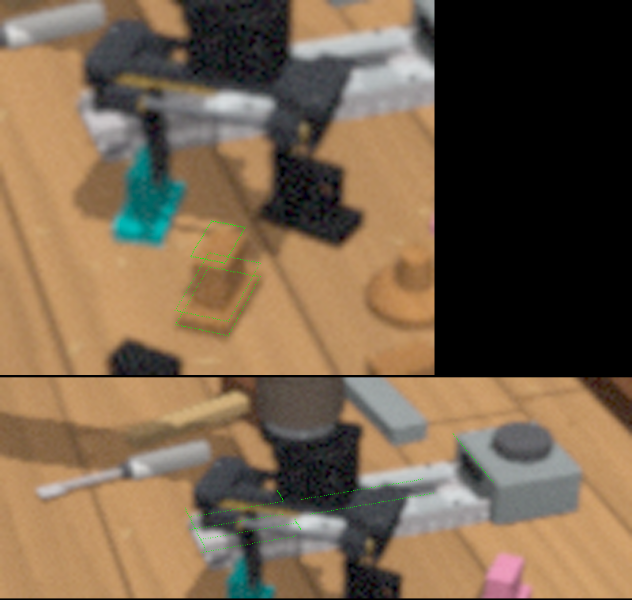

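The overlay matches the blank: foot corners within about 1 px, with the stem between the open fingers. Next I descend and grip.

{"api": "arm_command", "payload": {
  "deltas": [
    [0,0,0,-0.1,0.1,4,-1],
    [0,0,0,-0.1,0.1,7,-1],
    [0,0,0,-0.1,0.1,8.3,-1],
    [0,0,0,-0.1,0.1,8.3,-1],
    [0,0,0,-0.1,0.1,8.3,1],
    [0,0,0,-0.1,0.1,8.3,1],
    [0,0,0,-0.1,0.1,8.3,1],
    [0,0,0,-0.1,0.1,8.3,1]
  ]
}}

```text
time_s: 2.12
tcp_pos: [0.4275, -0.139, 0.0485]
ee_rot: [[-0.581, -0.814, 0.003], [-0.814, 0.581, 0.0], [-0.002, -0.002, -1.0]]
wrist_force: [0.3, -0.0, 0.3]
gripper_width: 0.78
gripper_force: 0.0
```

{"api": "arm_command", "payload": {
  "deltas": [
    [0,0,0,0,0,0,1],
    [0,0,0,0,0,0,1],
    [0,0,0,0,0,0,1],
    [0,0,0,0,0,0,1]
  ]
}}

```text
time_s: 2.45
tcp_pos: [0.4268, -0.1388, 0.0475]
ee_rot: [[-0.581, -0.814, 0.0], [-0.814, 0.581, 0.0], [-0.0, -0.0, -1.0]]
wrist_force: [-0.1, 0.1, -0.3]
gripper_width: 0.479
gripper_force: 0.0
```

```bash
python3 -c "
from h import *
go((.443,.1315,.15),91.2)"
```

```text
t 2.45 tcp [ 0.4268 -0.1388  0.0475] yawy 144.48 F [-0.1   0.14 -0.25] w 0.479
d [-2.0e-04  4.0e-04  9.3e-01] [-22.95  14.37 -10.25]
```

{"api": "arm_command", "payload": {
  "deltas": [
    [0,0,0,0,0,0,1],
    [0,0,0,0,0,0,1],
    [0,0,0,0,0,0,1],
    [0,0,0,0,0,0,1],
    [0,0,0,0,0,0,1],
    [0,0,0,0,0,0,1]
  ]
}}

```text
time_s: 2.95
tcp_pos: [0.427, -0.1388, 0.0473]
ee_rot: [[-0.581, -0.814, 0.001], [-0.814, 0.581, -0.0], [-0.0, -0.0, -1.0]]
wrist_force: [1.0, 0.3, 0.5]
gripper_width: 0.318
gripper_force: 30.0
```

```bash
python3 -c "
from h import *
go((.443,.1315,.15),91.2)"
```

```text
t 2.95 tcp [ 0.427  -0.1388  0.0473] yawy 144.48 F [0.95 0.32 0.46] w 0.318
d [-3.0e-04  5.0e-04  9.3e-01] [-22.93  14.39 -10.27]
```

{"api": "arm_command", "payload": {
  "deltas": [
    [0,0,0,0,0,-4,1],
    [0,0,0,0,0,-8,1],
    [0,0,0.1,-2,1.4,-10,1],
    [0,0,0.2,-5,3.2,-10.2,1],
    [0,0,0.32,-8.2,5.2,-10.2,1],
    [0,0,0.44,-11.4,7.2,-10.2,1],
    [0,0,0.56,-14.6,9.2,-10.2,1],
    [0,0,0.68,-17.8,11.2,-10.2,1]
  ]
}}

```text
time_s: 3.62
tcp_pos: [0.4373, 0.0599, 0.1488]
ee_rot: [[-0.948, -0.318, -0.002], [-0.318, 0.948, -0.0], [0.002, 0.0, -1.0]]
wrist_force: [1.2, -0.3, -2.0]
gripper_width: 0.319
gripper_force: 30.0
```

```bash
python3 -c "
from h import *
go((.443,.1315,.12),91.2)"
```

```text
t 3.6167 tcp [0.4373 0.0599 0.1488] yawy 108.51 F [ 1.2  -0.35 -1.98] w 0.319
d [-1.000e-04 -1.800e-03  3.022e-01] [-2.82  6.61  2.88]
```

{"api": "arm_command", "payload": {
  "deltas": [
    [0,0,0.12,-1.8,3.1,1,1],
    [0,0,0.25,-2.4,5.5,2.5,1],
    [0,0,0.25,-2.4,5.5,2.9,1],
    [0,0,0.25,-2.4,5.5,2.9,1],
    [0,0,0.25,-2.4,5.5,2.9,1],
    [0,0,0.25,-2.4,5.5,2.9,1],
    [0,0,0.25,-2.4,5.5,2.9,1]
  ]
}}

```text
time_s: 4.2
tcp_pos: [0.4435, 0.1177, 0.1207]
ee_rot: [[-0.997, -0.078, 0.0], [-0.078, 0.997, 0.0], [-0.0, 0.0, -1.0]]
wrist_force: [0.5, -1.0, -1.8]
gripper_width: 0.323
gripper_force: 30.0
```

Run:
```python
from fit import *
np.set_printoptions(precision=4,suppress=True)
go((.443,.1315,.0585),91.2)
s=capture("side");t=capture("top")
x,y,z=sense()["tcp_pos"]
H=BL+[0,0,z-.0473]
def crop(c,Ps,x0,x1,y0,y1,k):
    im=cv2.resize(c["pixels"][y0:y1,x0:x1],None,fx=k,fy=k,interpolation=cv2.INTER_CUBIC)
    im=np.clip(255*(im/255.)**.6,0,255).astype(np.uint8)
    for P,col in Ps:
      for u,v in proj(c,P): cv2.circle(im,(int((u-x0+.5)*k),int((v-y0+.5)*k)),0,col,-1)
    return im
Ps=[(place(lane(),(.443,.1315,.0205)),(0,255,0)),(place(H,(x,y,.0205)),(0,0,255))]
for q in [(x,y,.0205)]: print(fit(H,q,[s],(.008,.008,.06))[:2])
C=crop(s,Ps,200,390,145,220,4.2);D=crop(t,Ps,215,295,85,270,3)
o=np.zeros((575,800,3),np.uint8);o[:C.shape[0],:C.shape[1]]=C;cv2.imwrite("pics/p2.png",o[:320])
```

```text
t 4.2 tcp [0.4435 0.1177 0.1207] yawy 94.48 F [ 0.51 -1.04 -1.77] w 0.323
d [0.0002 0.0005 0.0572] [-0.05  1.38  6.22]
[(array([0.43  , 0.1155, 0.0151]), np.float64(-0.9369836449623108)), (array([0.43  , 0.1154, 0.0039]), np.float64(-0.9363608360290527))]
```

View pics/p2.png

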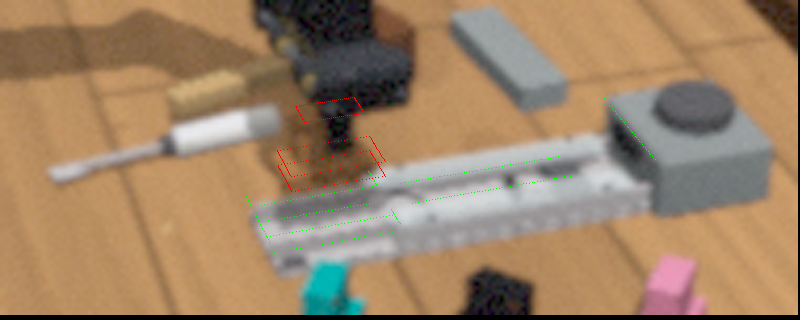

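{"api": "arm_command", "payload": {
  "deltas": [
    [0,0,0.057,-0.3,1.4,0,1],
    [0,0,0.057,-0.3,1.4,0.5,1],
    [0,0,0.057,-0.3,1.4,2.5,1],
    [0,0,0.057,-0.3,1.4,3.2,1],
    [0,0,0.057,-0.3,1.4,3.2,1],
    [0,0,0.057,-0.3,1.4,3.2,1],
    [0,0,0.057,-0.3,1.4,3.2,1]
  ]
}}

```text
time_s: 4.88
tcp_pos: [0.4458, 0.1327, 0.0888]
ee_rot: [[-1.0, -0.022, 0.001], [-0.022, 1.0, 0.0], [-0.001, 0.0, -1.0]]
wrist_force: [0.4, -0.0, -2.4]
gripper_width: 0.32
gripper_force: 30.0
```

Run:
```python
from fit import *
go((.446,.1315,.0585),91.2)
s=capture("side");x,y,z=sense()["tcp_pos"]
H=BL[:120]+[0,0,z-.0473]
k=8;x0,y0=245,165
im=cv2.resize(s["pixels"][y0:y0+55,x0:x0+95],None,fx=k,fy=k,interpolation=cv2.INTER_CUBIC)
im=np.clip(255*(im/255.)**.6,0,255).astype(np.uint8)
for P,col in[(place(lane(),(.443,.1315,.0205)),(0,255,0)),(place(H,(x,y,.0205)),(0,0,255))]:
  for u,v in proj(s,P): cv2.circle(im,(int((u-x0+.5)*k),int((v-y0+.5)*k)),1,col,-1)
cv2.imwrite("pics/p3.png",im)
```

```text
t 4.8833 tcp [0.4458 0.1327 0.0888] yawy 91.28 F [ 0.37 -0.01 -2.35] w 0.32
d [0.0003 0.0008 0.0014] [-0.02 -0.12  3.03]
```

View pics/p3.png

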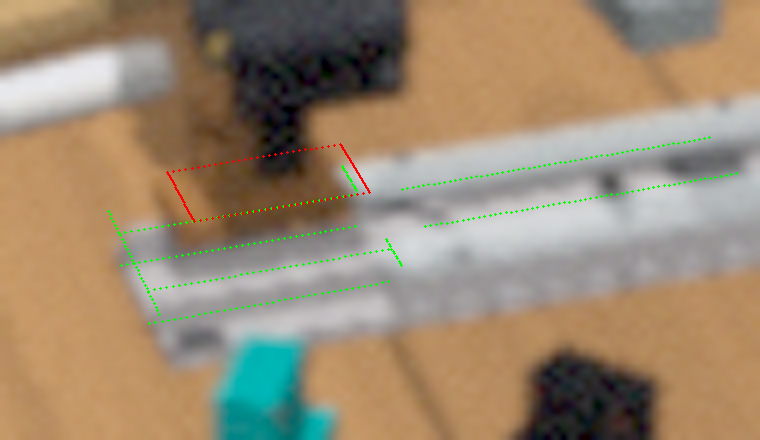

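{"api": "arm_command", "payload": {
  "deltas": [
    [0,0,0,-0.2,-0.1,0.4,1],
    [0,0,0,-0.2,-0.1,0.8,1],
    [0,0,0,-0.2,-0.1,1.2,1],
    [0,0,0,-0.2,-0.1,1.5,1],
    [0,0,0,-0.2,-0.1,1.7,1],
    [0,0,0,-0.2,-0.1,1.8,1]
  ]
}}

```text
time_s: 5.43
tcp_pos: [0.4471, 0.1316, 0.0698]
ee_rot: [[-1.0, -0.022, -0.001], [-0.022, 1.0, -0.001], [0.001, -0.001, -1.0]]
wrist_force: [-0.0, -0.6, -2.1]
gripper_width: 0.319
gripper_force: 30.0
```

{"api": "arm_command", "payload": {
  "deltas": [
    [0,0,0,0,0,0.1,1],
    [0,0,0,0,0,0.2,1],
    [0,0,0,0,0,0.2,1],
    [0,0,0,0,0,0.2,1]
  ]
}}

```text
time_s: 5.77
tcp_pos: [0.4472, 0.1316, 0.0682]
ee_rot: [[-1.0, -0.022, -0.0], [-0.022, 1.0, -0.0], [0.0, -0.0, -1.0]]
wrist_force: [-0.2, -0.7, -1.5]
gripper_width: 0.316
gripper_force: 30.0
```

{"api": "arm_command", "payload": {
  "deltas": [
    [0,0,0,0,0,0.2,1],
    [0,0,0,0,0,0.5,1],
    [0,0,0,0,0,0.8,1],
    [0,0,0,0,0,0.9,1],
    [0,0,0,0,0,0.9,1],
    [0,0,0,0,0,0.9,1]
  ]
}}

```text
time_s: 6.27
tcp_pos: [0.4472, 0.1317, 0.059]
ee_rot: [[-1.0, -0.022, -0.001], [-0.022, 1.0, -0.0], [0.001, -0.0, -1.0]]
wrist_force: [0.1, -1.8, -2.3]
gripper_width: 0.316
gripper_force: 30.0
```

{"api": "arm_command", "payload": {
  "deltas": [
    [0,0,0,0,0,0.1,1],
    [0,0,0,0,0,0.15,1],
    [0,0,0,0,0,0.15,1],
    [0,0,0,0,0,0.15,1]
  ]
}}

```text
time_s: 6.6
tcp_pos: [0.4473, 0.1317, 0.0577]
ee_rot: [[-1.0, -0.022, -0.0], [-0.022, 1.0, -0.0], [0.0, -0.0, -1.0]]
wrist_force: [-0.1, -2.6, -1.9]
gripper_width: 0.32
gripper_force: 30.0
```

{"api": "arm_command", "payload": {
  "deltas": [
    [0,0,0,0,-0.05,0,1],
    [0,0,0,0,-0.1,0.03,1],
    [0,0,0,0,-0.1,0.05,1],
    [0,0,0,0,-0.1,0.05,1]
  ]
}}

```text
time_s: 6.93
tcp_pos: [0.4476, 0.1311, 0.0574]
ee_rot: [[-1.0, -0.022, 0.001], [-0.022, 1.0, 0.001], [-0.001, 0.001, -1.0]]
wrist_force: [0.6, 0.4, -1.9]
gripper_width: 0.322
gripper_force: 30.0
```

{"api": "arm_command", "payload": {
  "deltas": [
    [0,0,0,0,-0.05,0,1],
    [0,0,0,0,-0.1,0,1],
    [0,0,0,0,-0.1,0,1],
    [0,0,0,0,-0.1,0,1]
  ]
}}

```text
time_s: 7.27
tcp_pos: [0.4475, 0.1298, 0.0573]
ee_rot: [[-1.0, -0.022, 0.0], [-0.022, 1.0, 0.0], [-0.0, 0.0, -1.0]]
wrist_force: [0.1, -0.4, -0.8]
gripper_width: 0.323
gripper_force: 30.0
```

{"api": "arm_command", "payload": {
  "deltas": [
    [0,0,0,0,-0.1,0,1],
    [0,0,0,0,-0.2,0,1],
    [0,0,0,0,-0.2,0,1],
    [0,0,0,0,-0.2,0,1]
  ]
}}

```text
time_s: 7.6
tcp_pos: [0.4475, 0.1277, 0.0573]
ee_rot: [[-1.0, -0.022, 0.0], [-0.022, 1.0, -0.0], [-0.0, -0.0, -1.0]]
wrist_force: [0.3, 0.5, -0.7]
gripper_width: 0.324
gripper_force: 30.0
```

{"api": "arm_command", "payload": {
  "deltas": [
    [0,0,0,0,-0.1,0,1],
    [0,0,0,0,-0.15,0,1],
    [0,0,0,0,-0.15,0,1],
    [0,0,0,0,-0.15,0,1]
  ]
}}

```text
time_s: 7.93
tcp_pos: [0.4476, 0.1263, 0.0573]
ee_rot: [[-1.0, -0.022, 0.0], [-0.022, 1.0, -0.0], [-0.0, -0.0, -1.0]]
wrist_force: [0.1, -0.9, 0.1]
gripper_width: 0.319
gripper_force: 30.0
```

{"api": "arm_command", "payload": {
  "deltas": [
    [0,0,0,0,-0.1,0,1],
    [0,0,0,0,-0.1,0,1],
    [0,0,0,0,-0.1,0,1],
    [0,0,0,0,-0.1,0,1]
  ]
}}

```text
time_s: 8.27
tcp_pos: [0.4477, 0.1256, 0.0573]
ee_rot: [[-1.0, -0.022, 0.001], [-0.022, 1.0, 0.001], [-0.001, 0.001, -1.0]]
wrist_force: [-1.0, 1.8, -0.2]
gripper_width: 0.316
gripper_force: 30.0
```

{"api": "arm_command", "payload": {
  "deltas": [
    [0,0,0,0,0.15,0,1],
    [0,0,0,0,0.31,0,1],
    [0,0,0,0,0.31,0,1],
    [0,0,0,0,0.31,0,1],
    [0,0,0,0,0.31,0,0],
    [0,0,0,0,0.31,0,0],
    [0,0,0,0,0.31,0,0],
    [0,0,0,0,0.31,0,0]
  ]
}}

```text
time_s: 8.93
tcp_pos: [0.4474, 0.1283, 0.0572]
ee_rot: [[-1.0, -0.022, -0.0], [-0.022, 1.0, -0.0], [0.0, -0.0, -1.0]]
wrist_force: [-0.2, 0.4, 0.3]
gripper_width: 0.482
gripper_force: 0.0
```

{"api": "arm_command", "payload": {
  "deltas": [
    [0,0,0,0,0,0,1],
    [0,0,0,0,0,0,1],
    [0,0,0,0,0,0,1],
    [0,0,0,0,0,0,1],
    [0,0,0,0,0,0,1],
    [0,0,0,0,0,0,1],
    [0,0,0,0,0,0,1],
    [0,0,0,0,0,0,1]
  ]
}}

```text
time_s: 9.6
tcp_pos: [0.4474, 0.1284, 0.0572]
ee_rot: [[-1.0, -0.022, 0.0], [-0.022, 1.0, 0.0], [-0.0, 0.0, -1.0]]
wrist_force: [-0.3, 0.5, -0.9]
gripper_width: 0.32
gripper_force: 30.0
```

{"api": "arm_command", "payload": {
  "deltas": [
    [0,0,0,-0.3,0,0,1],
    [0,0,0,-0.7,0,0,1],
    [0,0,0,-1.1,0,0,1],
    [0,0,0,-1.5,0,0,1],
    [0,0,0,-1.8,0,0,1],
    [0,0,0,-2,0,0,1],
    [0,0,0,-2,0,0,1]
  ]
}}

```text
time_s: 10.18
tcp_pos: [0.4682, 0.129, 0.0573]
ee_rot: [[-1.0, -0.022, 0.001], [-0.022, 1.0, 0.0], [-0.001, 0.0, -1.0]]
wrist_force: [0.1, 0.1, -0.1]
gripper_width: 0.316
gripper_force: 30.0
```

{"api": "arm_command", "payload": {
  "deltas": [
    [0,0,0,-0.2,0,0,1],
    [0,0,0,-0.4,0,0,1],
    [0,0,0,-0.5,0,0,1],
    [0,0,0,-0.5,0,0,1]
  ]
}}

```text
time_s: 10.52
tcp_pos: [0.4727, 0.129, 0.0572]
ee_rot: [[-1.0, -0.022, 0.0], [-0.022, 1.0, 0.0], [-0.0, 0.0, -1.0]]
wrist_force: [-0.0, -0.4, -0.1]
gripper_width: 0.32
gripper_force: 30.0
```

{"api": "arm_command", "payload": {
  "deltas": [
    [0,0,0,-0.2,0,0,1],
    [0,0,0,-0.4,0,0,1],
    [0,0,0,-0.5,0,0,1],
    [0,0,0,-0.5,0,0,1]
  ]
}}

```text
time_s: 10.85
tcp_pos: [0.4778, 0.1291, 0.0573]
ee_rot: [[-1.0, -0.022, 0.0], [-0.022, 1.0, 0.0], [-0.0, 0.0, -1.0]]
wrist_force: [0.0, -1.2, -1.2]
gripper_width: 0.321
gripper_force: 30.0
```

{"api": "arm_command", "payload": {
  "deltas": [
    [0,0,0,-0.2,0,0,1],
    [0,0,0,-0.4,0,0,1],
    [0,0,0,-0.4,0,0,1]
  ]
}}

```text
time_s: 11.1
tcp_pos: [0.4819, 0.1293, 0.0573]
ee_rot: [[-1.0, -0.022, 0.001], [-0.022, 1.0, 0.0], [-0.001, 0.0, -1.0]]
wrist_force: [0.7, -0.3, 0.2]
gripper_width: 0.323
gripper_force: 30.0
```

{"api": "arm_command", "payload": {
  "deltas": [
    [0,0,0,-0.2,0,0,1],
    [0,0,0,-0.4,0,0,1],
    [0,0,0,-0.4,0,0,1]
  ]
}}

```text
time_s: 11.35
tcp_pos: [0.4859, 0.1293, 0.0573]
ee_rot: [[-1.0, -0.022, 0.001], [-0.022, 1.0, 0.0], [-0.001, 0.0, -1.0]]
wrist_force: [0.9, 0.3, -0.2]
gripper_width: 0.319
gripper_force: 30.0
```

{"api": "arm_command", "payload": {
  "deltas": [
    [0,0,0,-0.2,0,0,1],
    [0,0,0,-0.4,0,0,1],
    [0,0,0,-0.4,0,0,1]
  ]
}}

```text
time_s: 11.6
tcp_pos: [0.4886, 0.129, 0.0573]
ee_rot: [[-1.0, -0.022, -0.002], [-0.022, 1.0, -0.001], [0.002, -0.001, -1.0]]
wrist_force: [-5.2, 0.6, 4.6]
gripper_width: 0.32
gripper_force: 30.0
```

{"api": "arm_command", "payload": {
  "deltas": [
    [0,0,0,-0.2,0,0,1],
    [0,0,0,-0.4,0,0,1],
    [0,0,0,-0.4,0,0,1]
  ]
}}

```text
time_s: 11.85
tcp_pos: [0.492, 0.1287, 0.0573]
ee_rot: [[-1.0, -0.022, -0.003], [-0.022, 1.0, -0.002], [0.003, -0.001, -1.0]]
wrist_force: [-6.6, -0.9, 5.8]
gripper_width: 0.321
gripper_force: 30.0
```

{"api": "arm_command", "payload": {
  "deltas": [
    [0,0,0,-0.2,0.03,-0.02,1],
    [0,0,0,-0.4,0.05,-0.02,1],
    [0,0,0,-0.4,0.05,-0.02,1]
  ]
}}

```text
time_s: 12.1
tcp_pos: [0.4963, 0.1294, 0.0573]
ee_rot: [[-1.0, -0.022, -0.003], [-0.022, 1.0, -0.001], [0.003, -0.001, -1.0]]
wrist_force: [-5.1, -1.0, 4.6]
gripper_width: 0.319
gripper_force: 30.0
```

{"api": "arm_command", "payload": {
  "deltas": [
    [0,0,0,-0.2,0,0,1],
    [0,0,0,-0.4,0,0,1],
    [0,0,0,-0.4,0,0,1]
  ]
}}

```text
time_s: 12.35
tcp_pos: [0.5014, 0.13, 0.0573]
ee_rot: [[-1.0, -0.022, -0.0], [-0.022, 1.0, -0.0], [0.0, -0.0, -1.0]]
wrist_force: [-2.6, -0.8, 2.7]
gripper_width: 0.319
gripper_force: 30.0
```

{"api": "arm_command", "payload": {
  "deltas": [
    [0,0,0,-0.2,0,0,1],
    [0,0,0,-0.4,0,0,1],
    [0,0,0,-0.4,0,0,1]
  ]
}}

```text
time_s: 12.6
tcp_pos: [0.5061, 0.1303, 0.0573]
ee_rot: [[-1.0, -0.022, 0.001], [-0.022, 1.0, 0.0], [-0.001, 0.0, -1.0]]
wrist_force: [-1.6, -0.6, -0.1]
gripper_width: 0.317
gripper_force: 30.0
```

{"api": "arm_command", "payload": {
  "deltas": [
    [0,0,0,-0.2,0,0,1],
    [0,0,0,-0.4,0,0,1],
    [0,0,0,-0.4,0,0,1]
  ]
}}

```text
time_s: 12.85
tcp_pos: [0.5102, 0.1305, 0.0573]
ee_rot: [[-1.0, -0.022, 0.001], [-0.022, 1.0, 0.0], [-0.001, 0.0, -1.0]]
wrist_force: [-0.1, 0.4, -0.7]
gripper_width: 0.321
gripper_force: 30.0
```

{"api": "arm_command", "payload": {
  "deltas": [
    [0,0,0,-0.4,0,0,1],
    [0,0,0,-0.8,0,0,1],
    [0,0,0,-1.2,0,0,1],
    [0,0,0,-1.6,0,0,1],
    [0,0,0,-2,0,0,1],
    [0,0,0,-2.4,0,0,1],
    [0,0,0,-2.6,0,0,1],
    [0,0,0,-2.6,0,0,1]
  ]
}}

```text
time_s: 13.52
tcp_pos: [0.5364, 0.131, 0.0575]
ee_rot: [[-1.0, -0.022, 0.001], [-0.022, 1.0, 0.0], [-0.001, 0.0, -1.0]]
wrist_force: [0.6, 0.8, -2.9]
gripper_width: 0.322
gripper_force: 30.0
```

{"api": "arm_command", "payload": {
  "deltas": [
    [0,0,0,-0.4,0,0,1],
    [0,0,0,-0.8,0,0,1],
    [0,0,0,-1.2,0,0,1],
    [0,0,0,-1.6,0,0,1],
    [0,0,0,-2,0,0,1],
    [0,0,0,-2.1,0,0,1],
    [0,0,0,-2.1,0,0,1],
    [0,0,0,-2.1,0,0,1]
  ]
}}

```text
time_s: 14.18
tcp_pos: [0.5571, 0.1315, 0.0576]
ee_rot: [[-1.0, -0.022, 0.001], [-0.022, 1.0, 0.001], [-0.001, 0.001, -1.0]]
wrist_force: [1.5, -0.7, -2.4]
gripper_width: 0.319
gripper_force: 30.0
```

{"api": "arm_command", "payload": {
  "deltas": [
    [0,0,0,-0.2,0,0,1],
    [0,0,0,-0.4,0,0,1],
    [0,0,0,-0.5,0,0,1],
    [0,0,0,-0.5,0,0,1]
  ]
}}

```text
time_s: 14.52
tcp_pos: [0.5615, 0.1314, 0.0574]
ee_rot: [[-1.0, -0.022, -0.0], [-0.022, 1.0, -0.0], [0.0, -0.0, -1.0]]
wrist_force: [0.3, -0.6, -1.9]
gripper_width: 0.317
gripper_force: 30.0
```

{"api": "arm_command", "payload": {
  "deltas": [
    [0,0,0,-0.3,0,0,1],
    [0,0,0,-0.6,0,0,1],
    [0,0,0,-0.7,0,0,1],
    [0,0,0,-0.7,0,0,1],
    [0,0,0,-0.7,0,0,1]
  ]
}}

```text
time_s: 14.93
tcp_pos: [0.5689, 0.1317, 0.0576]
ee_rot: [[-1.0, -0.022, 0.001], [-0.022, 1.0, 0.0], [-0.001, 0.0, -1.0]]
wrist_force: [0.5, 0.2, -1.4]
gripper_width: 0.32
gripper_force: 30.0
```

{"api": "arm_command", "payload": {
  "deltas": [
    [0,0,0,-0.2,0,0,1],
    [0,0,0,-0.4,0,0,1],
    [0,0,0,-0.5,0,0,1],
    [0,0,0,-0.5,0,0,1],
    [0,0,0,-0.5,0,0,1]
  ]
}}

```text
time_s: 15.35
tcp_pos: [0.5733, 0.1316, 0.0574]
ee_rot: [[-1.0, -0.022, -0.0], [-0.022, 1.0, -0.0], [0.0, -0.0, -1.0]]
wrist_force: [-0.4, -0.1, -1.9]
gripper_width: 0.326
gripper_force: 30.0
```

{"api": "arm_command", "payload": {
  "deltas": [
    [0,0,0,-0.2,0,0,1],
    [0,0,0,-0.4,0,0,1],
    [0,0,0,-0.5,0,0,1],
    [0,0,0,-0.5,0,0,1],
    [0,0,0,-0.5,0,0,1]
  ]
}}

```text
time_s: 15.77
tcp_pos: [0.5779, 0.1316, 0.0574]
ee_rot: [[-1.0, -0.022, -0.001], [-0.022, 1.0, -0.0], [0.001, -0.0, -1.0]]
wrist_force: [-4.4, -0.5, 1.0]
gripper_width: 0.32
gripper_force: 30.0
```

{"api": "arm_command", "payload": {
  "deltas": [
    [0,0,0,-0.2,0,0,1],
    [0,0,0,-0.4,0,0,1],
    [0,0,0,-0.4,0,0,1],
    [0,0,0,-0.4,0,0,1]
  ]
}}

```text
time_s: 16.1
tcp_pos: [0.5818, 0.1317, 0.0574]
ee_rot: [[-1.0, -0.022, -0.001], [-0.022, 1.0, -0.0], [0.001, -0.0, -1.0]]
wrist_force: [-5.1, -0.2, 1.4]
gripper_width: 0.318
gripper_force: 30.0
```

Run:
```python
from h import *
go((.591,.1320,.0575),91.2)
F=[]
for i in range(8):
    capture("top"); F.append(sense()["wrist_force"])
F=np.array(F);print(F.mean(0),F.std(0))
```

```text
t 16.1 tcp [0.5818 0.1317 0.0574] yawy 91.26 F [-5.09 -0.21  1.35] w 0.318
d [-0.0004 -0.0014  0.001 ] [-0.92  0.01 -0.01]
[-5.1271226   0.13341839  0.96989932] [0.46025927 0.59805247 0.45302439]
```

{"api": "arm_command", "payload": {
  "deltas": [
    [0,0,0,-0.2,0,0,1],
    [0,0,0,-0.4,0,0,1],
    [0,0,0,-0.55,0,0,1],
    [0,0,0,-0.55,0,0,1],
    [0,0,0,-0.55,0,0,1]
  ]
}}

```text
time_s: 16.92
tcp_pos: [0.5865, 0.1317, 0.0575]
ee_rot: [[-1.0, -0.022, -0.003], [-0.022, 1.0, -0.001], [0.003, -0.001, -1.0]]
wrist_force: [-6.9, 1.0, 2.6]
gripper_width: 0.314
gripper_force: 30.0
```

{"api": "arm_command", "payload": {
  "deltas": [
    [0,0,0,-0.2,0,0,1],
    [0,0,0,-0.4,0,0,1],
    [0,0,0,-0.55,0,0,1],
    [0,0,0,-0.55,0,0,1],
    [0,0,0,-0.55,0,0,1]
  ]
}}

```text
time_s: 17.33
tcp_pos: [0.5912, 0.1317, 0.0574]
ee_rot: [[-1.0, -0.022, -0.005], [-0.022, 1.0, -0.001], [0.005, -0.001, -1.0]]
wrist_force: [-9.2, 0.5, 4.4]
gripper_width: 0.317
gripper_force: 30.0
```

Run:
```python
from h import *
F=[]
for i in range(8):
    capture("top"); F.append(sense()["wrist_force"])
F=np.array(F);print(F.mean(0),F.std(0),sense()["tcp_pos"])
s=capture("side")
k=8;x0,y0=255,160
im=cv2.resize(s["pixels"][y0:y0+55,x0:x0+95],None,fx=k,fy=k,interpolation=cv2.INTER_CUBIC)
cv2.imwrite("pics/p4.png",np.clip(255*(im/255.)**.6,0,255).astype(np.uint8))
```

```text
[-9.33258659  0.82658821  4.80962023] [0.52673454 0.26565133 0.43306767] [0.59123784 0.13177812 0.05746918]
```

View pics/p4.png

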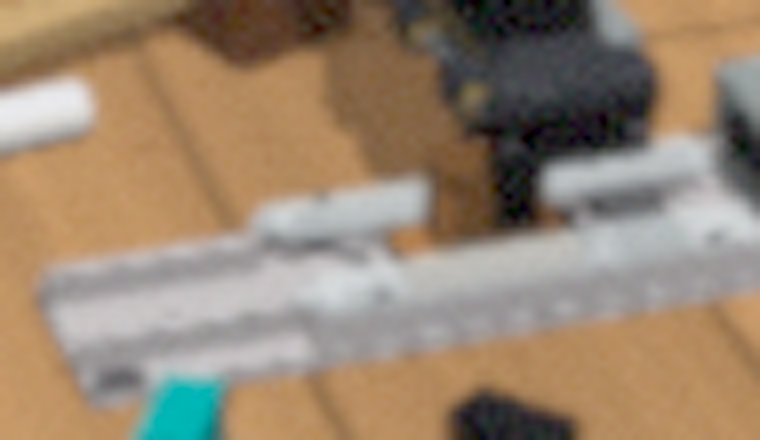

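{"api": "arm_command", "payload": {
  "deltas": [
    [0,0,0,-0.15,0,0,1],
    [0,0,0,-0.3,0,0,1],
    [0,0,0,-0.4,0,0,1],
    [0,0,0,-0.4,0,0,1],
    [0,0,0,-0.4,0,0,1]
  ]
}}

```text
time_s: 18.2
tcp_pos: [0.5946, 0.1318, 0.0575]
ee_rot: [[-1.0, -0.022, -0.006], [-0.022, 1.0, -0.002], [0.006, -0.001, -1.0]]
wrist_force: [-10.7, 2.3, 5.8]
gripper_width: 0.322
gripper_force: 30.0
```

Run:
```python
from h import *
F=[]
for i in range(8):
    capture("top"); F.append(sense()["wrist_force"])
F=np.array(F);print(F.mean(0),F.std(0),sense()["tcp_pos"])
```

```text
[-10.63377414   1.77685938   6.20763475] [0.42373009 0.40100222 0.43212248] [0.59461548 0.13181883 0.05752702]
```

{"api": "arm_command", "payload": {
  "deltas": [
    [0,0,0,0.15,0,0,1],
    [0,0,0,0.3,0,0,1],
    [0,0,0,0.45,0,0,1],
    [0,0,0,0.6,0,0,1],
    [0,0,0,0.75,0,0,1],
    [0,0,0,0.9,0,0,1],
    [0,0,0,1,0,0,1],
    [0,0,0,1,0,0,1]
  ]
}}

```text
time_s: 19.27
tcp_pos: [0.5863, 0.1317, 0.0574]
ee_rot: [[-1.0, -0.022, -0.002], [-0.022, 1.0, -0.001], [0.002, -0.001, -1.0]]
wrist_force: [-5.6, -0.1, 2.5]
gripper_width: 0.317
gripper_force: 30.0
```

{"api": "arm_command", "payload": {
  "deltas": [
    [0,0,0,0.1,0,0,1],
    [0,0,0,0.2,0,0,1],
    [0,0,0,0.2,0,0,1],
    [0,0,0,0.2,0,0,1]
  ]
}}

```text
time_s: 19.6
tcp_pos: [0.5847, 0.1316, 0.0574]
ee_rot: [[-1.0, -0.022, -0.001], [-0.022, 1.0, -0.001], [0.002, -0.001, -1.0]]
wrist_force: [-6.3, -0.8, 1.1]
gripper_width: 0.321
gripper_force: 30.0
```

```bash
cat > f.py <<'E'
from h import *
F=[]
for i in range(6):
    capture("top"); F.append(sense()["wrist_force"])
F=np.array(F);print(F.mean(0),F.std(0),sense()["tcp_pos"])
E
python3 f.py
```

```text
[-5.66396969  0.02121754  1.86936471] [0.3284673  0.33632676 0.48853481] [0.58465591 0.13165706 0.05737115]
```

{"api": "arm_command", "payload": {
  "deltas": [
    [0,0,0,0.1,0,0,1],
    [0,0,0,0.2,0,0,1],
    [0,0,0,0.3,0,0,1],
    [0,0,0,0.3,0,0,1]
  ]
}}

```text
time_s: 20.23
tcp_pos: [0.582, 0.1316, 0.0574]
ee_rot: [[-1.0, -0.022, -0.001], [-0.022, 1.0, -0.0], [0.001, -0.0, -1.0]]
wrist_force: [-4.9, -1.3, 0.9]
gripper_width: 0.322
gripper_force: 30.0
```

{"api": "arm_command", "payload": {
  "deltas": [
    [0,0,0,0.1,0,0,1],
    [0,0,0,0.2,0,0,1],
    [0,0,0,0.2,0,0,1]
  ]
}}

```text
time_s: 20.48
tcp_pos: [0.5802, 0.1317, 0.0573]
ee_rot: [[-1.0, -0.022, -0.0], [-0.022, 1.0, -0.0], [0.0, -0.0, -1.0]]
wrist_force: [-3.9, -0.7, -0.6]
gripper_width: 0.319
gripper_force: 30.0
```

```bash
python3 f.py
```

```text
[-4.22141931 -1.53940726 -0.1007584 ] [0.39848651 0.36244745 0.32368989] [0.58025158 0.13173774 0.05734689]
```

{"api": "arm_command", "payload": {
  "deltas": [
    [0,0,0,0.05,0,0,1],
    [0,0,0,0.1,0,0,1],
    [0,0,0,0.1,0,0,1],
    [0,0,0,0.1,0,0,1]
  ]
}}

```text
time_s: 21.12
tcp_pos: [0.5797, 0.1319, 0.0574]
ee_rot: [[-1.0, -0.022, 0.001], [-0.022, 1.0, 0.0], [-0.001, 0.0, -1.0]]
wrist_force: [-2.0, -0.6, -2.3]
gripper_width: 0.319
gripper_force: 30.0
```

{"api": "arm_command", "payload": {
  "deltas": [
    [0,0,0,0.05,0,0,1],
    [0,0,0,0.1,0,0,1],
    [0,0,0,0.1,0,0,1],
    [0,0,0,0.1,0,0,1]
  ]
}}

```text
time_s: 21.45
tcp_pos: [0.5794, 0.1322, 0.0577]
ee_rot: [[-1.0, -0.022, 0.002], [-0.022, 1.0, 0.001], [-0.002, 0.001, -1.0]]
wrist_force: [1.4, -1.2, -3.5]
gripper_width: 0.321
gripper_force: 30.0
```

```bash
python3 f.py
```

```text
[ 1.18922566 -0.59630977 -3.68147216] [0.51352736 0.4045611  0.20124404] [0.57931053 0.13219727 0.05779948]
```

{"api": "arm_command", "payload": {
  "deltas": [
    [0,0,0,-0.06,0,0,1],
    [0,0,0,-0.06,0,0,1],
    [0,0,0,-0.06,0,0,1],
    [0,0,0,-0.06,0,0,0.2],
    [0,0,0,-0.06,0,0,-0.1],
    [0,0,0,-0.06,0,0,-0.2],
    [0,0,0,-0.06,0,0,-0.2],
    [0,0,0,-0.06,0,0,-0.2]
  ]
}}

```text
time_s: 22.42
tcp_pos: [0.579, 0.1318, 0.0576]
ee_rot: [[-1.0, -0.022, 0.0], [-0.022, 1.0, 0.0], [-0.0, 0.0, -1.0]]
wrist_force: [0.2, 0.7, -0.6]
gripper_width: 0.568
gripper_force: 0.0
```

{"api": "arm_command", "payload": {
  "deltas": [
    [0,0,0,0,0,0,-0.2],
    [0,0,0,0,0,0,-0.2],
    [0,0,0,0,0,0,-0.2],
    [0,0,0,0,0,-1,-0.2],
    [0,0,0,0,0,-3,-0.2],
    [0,0,0,0,0,-6,-0.2],
    [0,0,0,0,0,-10,-0.2],
    [0,0,0,0,0,-10,-0.2]
  ]
}}

```text
time_s: 23.08
tcp_pos: [0.5836, 0.1332, 0.1667]
ee_rot: [[-1.0, -0.024, 0.015], [-0.024, 1.0, 0.005], [-0.016, 0.004, -1.0]]
wrist_force: [0.4, 0.3, 1.0]
gripper_width: 0.605
gripper_force: 0.0
```

{"api": "arm_command", "payload": {
  "deltas": [
    [0,0,0,3,-4,-3,-0.2],
    [0,0,0,6,-8,-6,-0.2],
    [0,0,0,9,-12,-6,-0.2],
    [0,0,0,12,-15,-6,-0.2],
    [0,0,0,12,-18,-6,-0.2],
    [0,0,0,12,-20,-6,-0.2],
    [0,0,0,12,-20,-6,-0.2],
    [0,0,0,12,-20,-6,-0.2]
  ]
}}

```text
time_s: 23.75
tcp_pos: [0.4629, -0.0726, 0.2186]
ee_rot: [[-1.0, -0.018, 0.002], [-0.018, 1.0, 0.0], [-0.002, 0.0, -1.0]]
wrist_force: [-0.7, 0.2, -0.3]
gripper_width: 0.6
gripper_force: 0.0
```

Run:
```python
from fit import *
np.set_printoptions(precision=4,suppress=True)
t=capture("top");s=capture("side");print(sense()["time_s"],sense()["gripper_width"],sense()["tcp_pos"])
P=BL+[0,0,.01];k=8
out=[]
for c,x0,y0,w,h in((t,230,130,50,72),(s,270,155,50,40)):
    im=cv2.resize(c["pixels"][y0:y0+h,x0:x0+w],None,fx=k,fy=k,interpolation=cv2.INTER_CUBIC);out.append(np.clip(255*(im/255.)**.7,0,255).astype(np.uint8))
o=np.zeros((576,800,3),np.uint8);o[:,:400]=out[0];o[:320,400:]=out[1];cv2.imwrite("pics/p5.png",o)
```

```text
23.85 0.5966562665201597 [ 0.4638 -0.0707  0.218 ]
```

View pics/p5.png

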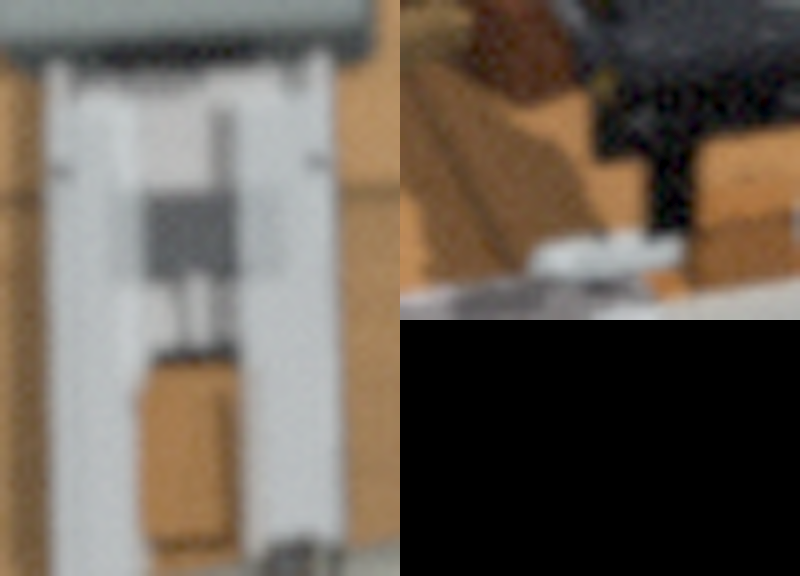

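The top view shows the blank upright in the slot. Its nose is on the buffer pad at row 174.4, against 177 when free, so about 7 mm stays pressed, as expected with the tail on shut flaps. The gripper is clear, so I'm handing in.

```bash
python3 -c "
from station import *
print(finish_job())"
```

```text
the job is handed in; nothing more can be done
None
```

I loaded the narrow-footed teak blank through the flaps, eased it back onto them and let go, then handed the job in at about 24 s. The force jump on easing back and about 7 mm of buffer still pressed both fit the flaps being shut, though I never saw the flaps themselves.

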